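# Restock the display rack in reverse order at a film swap table

### The job

Move the four film cases from the cardboard stock tray to the wooden display rack in reverse order, so that the customers across the table see the row as we do: the case nearest the robot in the tray goes to the rack's place farthest from the robot, the tray's second to the rack's third, its third to the rack's second, and its farthest to the rack's nearest. The coloured label clips on the tray's sides stay there and show which case stood where. Set every case down gently, never dropping it, so that it stands spine up and upright by itself on the rack's board in the middle of its place, not leaning on the dowels.

Things in the scene. Friction and masses are not known exactly. Their poses are not given: they have to be found in the camera images.
- case_red: Red film case, 30 mm thick (x), 170 mm long (y), 135 mm tall (z, up), 0.22 kg, stiff, with a blank white strip on the spine, which is on top. Origin: centre of the underside. At the start it stands spine up in one of the tray's four places (which one varies), up to 3 degrees askew
- case_yellow: Yellow film case, same size, origin and axes as the red one, also in one of the places of the tray
- case_green: Green film case, same size, origin and axes as the red one, also in one of the places of the tray
- case_blue: Blue film case, same size, origin and axes as the red one, also in one of the places of the tray
- stock_tray: Open cardboard tray, fixed, left or right of the robot, 248 (x) x 208 (y) mm, walls 60 mm high. Origin: centre of underside; floor 4 mm above it. x: along the row, away from the robot (within 18 degrees of ahead); places centred at x = -96 (nearest the robot), -32, 32, 96 mm, y = 0. A case in each, thickness along x; places 48 mm long between separators 55 mm high
- display_rack: Empty wooden rack, fixed, on the other side: 284 (x) x 220 (y) mm board, five hoops of 16 mm dowel. Origin: centre of underside; board top 12 mm above it. x: along the row, away from the robot (within 18 degrees of ahead); places centred at x = -96 (nearest the robot), -32, 32, 96 mm, y = 0. Case thickness goes along x; 48 mm between hoops (68 mm high, 136 wide), 200 mm between lips 22 mm high
- clip_red: Red pair of plastic label clips, 44 mm long, one on each side wall of the tray, fixed, reaching 120 mm to either side and 64 mm up; beside the place where the red case starts. Origin: centre of that place, at the tray's underside; axes as the tray's
- clip_yellow: Yellow pair of plastic label clips, 44 mm long, one on each side wall of the tray, fixed, reaching 120 mm to either side and 64 mm up; beside the place where the yellow case starts. Origin: centre of that place, at the tray's underside; axes as the tray's
- clip_green: Green pair of plastic label clips, 44 mm long, one on each side wall of the tray, fixed, reaching 120 mm to either side and 64 mm up; beside the place where the green case starts. Origin: centre of that place, at the tray's underside; axes as the tray's
- clip_blue: Blue pair of plastic label clips, 44 mm long, one on each side wall of the tray, fixed, reaching 120 mm to either side and 64 mm up; beside the place where the blue case starts. Origin: centre of that place, at the tray's underside; axes as the tray's

How it is judged:
At the end, for the whole second after the job is handed in: Every case stands in the display rack, in the place that mirrors its clip's place in the tray: its underside within 13 mm of the place's centre along the row, 20 mm across it and 5 mm of the board in height, tilted less than 0.12 rad from upright, released and at rest (((x of clip_red in the frame of stock_tray between -0.116 and -0.076 m and x of case_red in the frame of display_rack between 0.083 and 0.109 m) or (x of clip_red in the frame of stock_tray between -0.052 and -0.012 m and x of case_red in the frame of display_rack between 0.019 and 0.045 m) or (x of clip_red in the frame of stock_tray between 0.012 and 0.052 m and x of case_red in the frame of display_rack between -0.045 and -0.019 m) or (x of clip_red in the frame of stock_tray between 0.076 and 0.116 m and x of case_red in the frame of display_rack between -0.109 and -0.083 m)) and y of case_red in the frame of display_rack between -0.02 and 0.02 m and z of case_red in the frame of display_rack between 0.007 and 0.017 m and angle between each of case_red, case_yellow, case_green, case_blue's own z axis and vertical below 0.12 rad and ((x of clip_yellow in the frame of stock_tray between -0.116 and -0.076 m and x of case_yellow in the frame of display_rack between 0.083 and 0.109 m) or (x of clip_yellow in the frame of stock_tray between -0.052 and -0.012 m and x of case_yellow in the frame of display_rack between 0.019 and 0.045 m) or (x of clip_yellow in the frame of stock_tray between 0.012 and 0.052 m and x of case_yellow in the frame of display_rack between -0.045 and -0.019 m) or (x of clip_yellow in the frame of stock_tray between 0.076 and 0.116 m and x of case_yellow in the frame of display_rack between -0.109 and -0.083 m)) and y of case_yellow in the frame of display_rack between -0.02 and 0.02 m and z of case_yellow in the frame of display_rack between 0.007 and 0.017 m and ((x of clip_green in the frame of stock_tray between -0.116 and -0.076 m and x of case_green in the frame of display_rack between 0.083 and 0.109 m) or (x of clip_green in the frame of stock_tray between -0.052 and -0.012 m and x of case_green in the frame of display_rack between 0.019 and 0.045 m) or (x of clip_green in the frame of stock_tray between 0.012 and 0.052 m and x of case_green in the frame of display_rack between -0.045 and -0.019 m) or (x of clip_green in the frame of stock_tray between 0.076 and 0.116 m and x of case_green in the frame of display_rack between -0.109 and -0.083 m)) and y of case_green in the frame of display_rack between -0.02 and 0.02 m and z of case_green in the frame of display_rack between 0.007 and 0.017 m and ((x of clip_blue in the frame of stock_tray between -0.116 and -0.076 m and x of case_blue in the frame of display_rack between 0.083 and 0.109 m) or (x of clip_blue in the frame of stock_tray between -0.052 and -0.012 m and x of case_blue in the frame of display_rack between 0.019 and 0.045 m) or (x of clip_blue in the frame of stock_tray between 0.012 and 0.052 m and x of case_blue in the frame of display_rack between -0.045 and -0.019 m) or (x of clip_blue in the frame of stock_tray between 0.076 and 0.116 m and x of case_blue in the frame of display_rack between -0.109 and -0.083 m)) and y of case_blue in the frame of display_rack between -0.02 and 0.02 m and z of case_blue in the frame of display_rack between 0.007 and 0.017 m and linear speed of each of case_red, case_yellow, case_green, case_blue below 0.03 m/s and angular speed of each of case_red, case_yellow, case_green, case_blue below 0.3 rad/s and contact force between the fingers and case_red below 0.05 N and contact force between the fingers and case_yellow below 0.05 N and contact force between the fingers and case_green below 0.05 N and contact force between the fingers and case_blue below 0.05 N); the robot touches nothing.
It fails at once if a case is dropped or thrown (moving at over 0.6 m/s while the fingers do not hold it) ((linear speed of case_red above 0.6 m/s and contact force between the fingers and case_red below 0.05 N) or (linear speed of case_yellow above 0.6 m/s and contact force between the fingers and case_yellow below 0.05 N) or (linear speed of case_green above 0.6 m/s and contact force between the fingers and case_green below 0.05 N) or (linear speed of case_blue above 0.6 m/s and contact force between the fingers and case_blue below 0.05 N)).
It also fails if it takes over 112 s, if anything falls off the work surface, if the arm or the gripper's body presses on something with over 40 N, if the wrist force passes 120 N, or if a joint passes its speed limit or range.

### The arm

A 7-joint arm with a two-finger parallel gripper is mounted at the origin on the work surface. World frame = base frame: x ahead of the robot, y to its left, z up, the work surface at z = 0. Lengths are in m, angles in rad, forces in N, time in s.
With the tool pointing down it reaches from about 0.425 to 0.925 m from the base axis. Payload 6.8 kg.
Tool frame: the origin (TCP) lies on the front face of the gripper's body, between the roots of the fingers; the fingertips stand 73 mm ahead of it and the grasp point (between the pads) lies 54 mm ahead of it (env.nose_length is the distance from the TCP to the fingertips, in m); z points along the fingers, y is the line along which they close (so a half turn about z gives the same grasp; the last joint's range is limited). The gripper opens to 85 mm and grips with 20 to 120 N. Pads are 22 mm wide; open, the fingers measure 114 mm over their backs; the gripper's body (76 mm by 85 mm) begins 54 mm behind the grasp point. The pads swing forward as they close: fully open they stand 13 mm farther back than shut.
Start: joints at [-1.314, 0.477, 0.022, 1.555, -0.011, 1.109, -0.083], TCP at [0.241, 0.631, 0.304] pointing down, gripper open.
Joint ranges: [-2.96, 2.96], [-0.34, 2.1], [-1.41, 1.46], [0.24, 2.44], [-1.37, 4.51], [0.17, 1.92], [-2.96, 2.96]. Speed limits (rad/s): [2.39, 2.39, 3.14, 3.14, 3.14, 3.14, 3.14].

### API

Orientations are given as a unit quaternion [w, x, y, z].
In Python, from cell import env, kin, camera, calibration, job gives the robot as it stands. The module is installed in compiled form; this text tells all that it offers. Calls block until the motion is done:
- env.reach(position, orientation): joint-space move of the TCP to a pose.
- env.movel(position, velocity=0.15, rot=None, stop_force=None): straight line of the TCP; rot=None keeps the orientation; velocity is the mean speed in m/s. With stop_force (N) it stops when the force on the tool has changed by that much, and returns True; else False.
- env.goto_joints(angles): joint-space move.
- env.grip(opening, f_grip=None): finger opening in m; f_grip is the grip in N (None keeps the last); returns when the fingers have stopped.
- env.dwell(seconds).
- kin.inverse_kinematics(position, orientation): joint angles nearest the present ones, or None.
- env.get_state(): the state.
- camera(name): name is "scene" or "top" or "wrist"; returns (picture, depth): 384x512x3 uint8, blue, green, red; 384x512 float32, m along the optical axis (not along the pixel's ray), 0 where there is no reading.
- calibration(name): a dict with "fx", "fy", "cx", "cy" (pixels), "rvec" (rotation vector, rad) and "tvec" (3), from world to camera coordinates, as OpenCV has them. Camera axes: x right, y down, z forward; pixel columns grow to the right and rows downward; lengths in m; the calibration is good to about 2 mm. A picture is of the moment at which its call begins: read the wrist's pose just before it. calibration takes no time and is no camera call; for the wrist camera it gives the pose at the moment of the call.
A pose or a line that the arm cannot do raises env.PlanningError and nothing moves.
- job.job_done(): hands the job in; it is judged then, once.
The state is a dict: "time": time; "qpos": joint angles; "joint_velocities": joint speeds; "joint_torque": joint torques, N m; "tcp_pos": TCP position; "orientation": TCP orientation; "force": force on the tool from outside, world axes, zero at the start; "torque": the same for the moment, N m; "opening": finger opening in m; "gripper_force": force on a finger pad.
Only numpy, scipy, OpenCV 4.12 (cv2) and the standard library are available. Lean on these libraries where they do the work, as an engineer would, in place of code of your own. Each camera call takes 0.05 s, during which the arm holds its last target. There are 200 camera calls.

## Working session

There is one attempt and no reset: what is moved stays moved. The work goes in short steps, each a Python script; the robot and the scene stay as the last script left them, time stands still between calls to the robot, and variables do not carry over. Pictures are saved under pics/ and viewed, at most 14 in all, crops included, and the job is handed in when it is done.

```bash
mkdir -p pics
python3 - <<'E'
from cell import env, kin, camera, calibration, job
import cv2, numpy as np
print(env.get_state())
for n in ("scene","top"):
    p,d=camera(n); cv2.imwrite(f"pics/{n}0.png",p); np.save(f"pics/{n}0.npy",d); print(n,calibration(n))
    np.save(f"pics/{n}img0.npy",p)
E
```

```text
{'time': 0.0, 'qpos': array([-1.31410075,  0.47781998,  0.0223378 ,  1.55643931, -0.01150916,
        1.10929184, -0.0831226 ]), 'joint_velocities': array([-0.0010063 , -0.00084694,  0.0001503 ,  0.00101405, -0.00098433,
       -0.00013465,  0.00086898]), 'joint_torque': array([-7.37065384e-04, -5.96452081e+01,  1.60771105e+00, -2.81202382e+01,
        1.25282840e-02,  9.33377742e-03,  1.09648363e-05]), 'tcp_pos': array([0.24065147, 0.63015953, 0.30291735]), 'orientation': array([-1.02858004e-04,  1.81389626e-01,  9.83410884e-01, -9.09407295e-04]), 'force': array([0.09762021, 0.54395863, 0.41619215]), 'torque': array([-0.0050921 ,  0.01073521,  0.00766605]), 'gripper_force': 0.0, 'opening': 0.08514406073665572}
scene {'fx': 499.32412256820993, 'fy': 499.32412256820993, 'cx': 252.2800297570816, 'cy': 189.42899209498506, 'rvec': array([ 0.49825526, -2.95302605,  0.70124801]), 'tvec': array([0.47437339, 0.18816529, 0.90777654])}
top {'fx': 419.25765675173153, 'fy': 419.25765675173153, 'cx': 257.69040743632985, 'cy': 201.93091108937367, 'rvec': array([ 2.02706838, -2.20036548,  0.22016482]), 'tvec': array([0.02930413, 0.50497003, 0.86316049])}
```

View pics/top0.png

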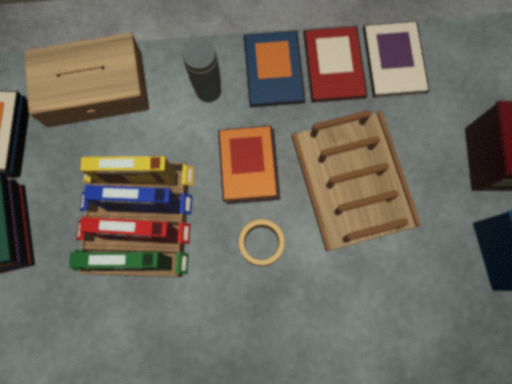

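View pics/scene0.png

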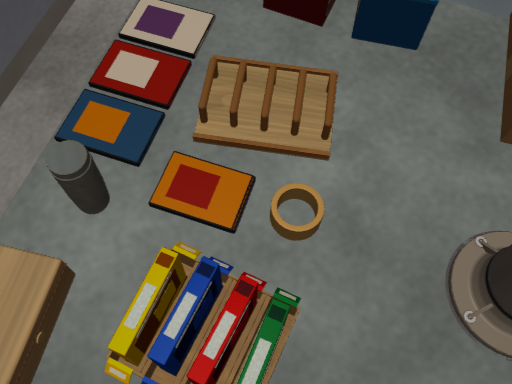

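The top view shows the tray on the left with, from near to far, green (y≈262), red (230), blue (197) and yellow (165). Its clips match in colour. The empty rack is on the right, around (356,180). The scene view agrees. Next I measure with both clouds.

```bash
cat > h.py <<'E'
import cv2, numpy as np
from cell import env, kin, camera, calibration, job
def cloud(d,c):
    v,u=np.mgrid[:d.shape[0],:d.shape[1]]
    P=np.stack([(u-c['cx'])/c['fx']*d,(v-c['cy'])/c['fy']*d,d],-1)
    R=cv2.Rodrigues(c['rvec'])[0]
    W=(P-c['tvec'])@R
    W[d==0]=np.nan
    return W
def hsvmask(p,name):
    h=cv2.cvtColor(p,cv2.COLOR_BGR2HSV); H,S,V=cv2.split(h)
    r={'red':(H<6)|(H>172),'yellow':(H>22)&(H<34),'green':(H>45)&(H<85),'blue':(H>105)&(H<130)}[name]
    return r&(S>140)&(V>50)
E
python3 - <<'E'
from h import *
for n in ("top","scene"):
    p=np.load(f"pics/{n}img0.npy"); W=cloud(np.load(f"pics/{n}0.npy"),calibration(n))
    Z=W[...,2]
    print(n,"table",np.nanmedian(Z[(Z<.03)&(Z>-.03)]))
    tr=(W[...,1]>.1)
    for c in ('green','red','blue','yellow'):
        m=hsvmask(p,c)&(Z>.1)&(Z<.17)
        X=W[m]
        # keep the dominant cluster
        k=np.median(X,0); X=X[np.linalg.norm(X[:,:2]-k[:2],axis=1)<.13]
        zt=np.percentile(X[:,2],90); X=X[abs(X[:,2]-zt)<.006].astype(np.float32)
        r=cv2.minAreaRect(X[:,:2]*1000)
        mc=hsvmask(p,c)&(Z>.05)&(Z<.075)&(np.hypot(W[...,0]-k[0],W[...,1]-k[1])<.15)
        print(c,len(X),"top",zt.round(4),r,X[:,:2].mean(0))
    # rack: wood points y<0
    h=cv2.cvtColor(p,cv2.COLOR_BGR2HSV)
    w=(h[...,0]>5)&(h[...,0]<24)&(h[...,1]>60)&np.isfinite(Z)
    if n=="top": w[:, :285]=0; w[:100]=0; w[260:]=0; w[:,425:]=0
    else: w[:, :190]=0; w[:50]=0; w[165:]=0;w[:,345:]=0
    X=W[w].astype(np.float32)
    b=X[(X[:,2]>.006)&(X[:,2]<.018)]; hp=X[(X[:,2]>.058)&(X[:,2]<.08)]
    print("rack",len(X),"board z",np.median(b[:,2]),cv2.minAreaRect(b[:,:2]*1000)); print("hoops",len(hp),np.percentile(hp[:,2],95),cv2.minAreaRect(hp[:,:2]*1000))
    t=W[(Z>.05)&(Z<.07)&(W[...,1]>.2)]
    print("traywall",len(t),cv2.minAreaRect(t[:,:2].astype(np.float32)*1000))
    np.savez(f"pics/{n}rack.npz",b=b,hp=hp)
E
```

```text
top table 0.000407345678257988
green 329 top 0.1404 ((399.94970703125, 288.6718444824219), (135.55404663085938, 28.797269821166992), 85.8979263305664) [0.40012947 0.3059621 ]
red 626 top 0.1405 ((459.23883056640625, 240.46694946289062), (140.8053741455078, 29.269412994384766), 81.67304992675781) [0.4564597  0.22277771]
blue 586 top 0.1405 ((526.1495971679688, 247.04388427734375), (169.38592529296875, 27.412084579467773), 83.13674926757812) [0.52466    0.24702401]
yellow 612 top 0.1404 ((588.9913330078125, 254.11386108398438), (168.96449279785156, 28.735389709472656), 85.1317138671875) [0.5888414  0.25977767]
rack 11916 board z 0.012011195 ((580.5850219726562, -232.240478515625), (344.13250732421875, 220.97344970703125), 10.154190063476562)
hoops 2174 0.06961192 ((550.5311279296875, -237.36114501953125), (270.8503723144531, 135.72659301757812), 10.522364616394043)
traywall 4492 ((637.7039794921875, 377.9674072265625), (559.7625122070312, 349.5393371582031), 2.525843381881714)
scene table 0.0010041145414673592
green 903 top 0.141 ((396.7960205078125, 255.16172790527344), (132.340011596
[... 179 characters left out ...]
410888671875) [0.46068573 0.2540981 ]
blue 1589 top 0.1413 ((526.6050415039062, 246.29116821289062), (169.31692504882812, 30.478559494018555), 82.85707092285156) [0.52593905 0.24728295]
yellow 1351 top 0.1414 ((589.88427734375, 252.48802185058594), (169.475830078125, 30.66859245300293), 85.79668426513672) [0.5901749 0.2628941]
rack 12004 board z 0.012496417 ((549.527099609375, -239.77969360351562), (284.7294006347656, 225.9455108642578), 10.089109420776367)
hoops 2068 0.07017363 ((549.0035400390625, -237.9293212890625), (271.92620849609375, 135.69082641601562), 10.097949028015137)
traywall 3895 ((556.1219482421875, 299.5867919921875), (406.599853515625, 200.4066925048828), 7.681905746459961)
```

```bash
cat >> h.py <<'E'
from scipy.spatial.transform import Rotation
RC=np.array([.5498,-.2377]); RA=np.radians(10.2)
def place(i): return RC+[-.096,-.032,.032,.096][i]*np.array([np.cos(RA),np.sin(RA)])
def quat(a):
    y=np.array([np.cos(a),np.sin(a),0]); z=np.array([0,0,-1.])
    q=Rotation.from_matrix(np.c_[np.cross(y,z),y,z]).as_quat(); return q[[3,0,1,2]]
def show(tag):
    s=env.get_state(); print(tag,'t',round(s['time'],2),s['tcp_pos'].round(4),'F',s['force'].round(1),'open',round(s['opening'],4),'gf',round(s['gripper_force'],1),flush=True)
HI=.33; G=.163
def transfer(xy,a,i):
    q=quat(a); qr=quat(RA); p=place(i)
    env.grip(.048,40)
    env.reach([*xy,HI-.06],q)
    env.movel([*xy,G],velocity=.12); show('at case')
    env.grip(.02,40); show('gripped')
    env.movel([*xy,HI],velocity=.15); show('lifted')
    env.movel([*p,HI],velocity=.3,rot=qr)
    env.movel([*p,G+.008+.012],velocity=.15)
    hit=env.movel([*p,G+.008-.008],velocity=.02,stop_force=4); show(f'down {hit}')
    env.grip(.048); show('released')
    env.movel([*p,HI-.06],velocity=.15)
E
python3 - <<'E'
from h import *
est={}
for n in ("top","scene"):
    W=cloud(np.load(f"pics/{n}0.npy"),calibration(n)); Z=W[...,2]
    m=((Z>.132)&(Z<.148)&(W[...,1]>.12)&(W[...,1]<.4)&(W[...,0]>.35)&(W[...,0]<.63)).astype(np.uint8)
    k,l=cv2.connectedComponents(m)
    for j in range(1,k):
        X=W[l==j].astype(np.float32)
        if len(X)>150: print(n,len(X),np.median(X[:,2]).round(4),cv2.minAreaRect(X[:,:2]*1000))
    m=(Z>.16)&(W[...,1]>-.4)&(W[...,1]<.35)&(W[...,0]>.2); print('tall',m.sum(), W[m].mean(0) if m.any() else '')
for xy,a in (((.3985,.27),-4.4),((.461,.2538),-8.3),((.5264,.2467),-7),((.5894,.2533),-4.5)):
    for z in (HI,G): print(kin.inverse_kinematics([*xy,z],quat(np.radians(a))).round(2))
for i in range(4):
    for z in (HI,G): print(kin.inverse_kinematics([*place(i),z],quat(RA)).round(2))
E
```

```text
top 1284 0.1388 ((590.1755981445312, 254.13519287109375), (169.56991577148438, 31.21647071838379), 85.35113525390625)
top 1309 0.1388 ((527.296142578125, 247.2552947998047), (170.06373596191406, 31.62538719177246), 83.20764923095703)
top 1360 0.1389 ((462.09234619140625, 254.90673828125), (170.21139526367188, 31.883047103881836), 82.02263641357422)
top 1413 0.1387 ((399.4345397949219, 274.712646484375), (169.47805786132812, 30.982627868652344), 85.45000457763672)
tall 816 [0.79992143 0.08461464 0.17004733]
scene 2357 0.1398 ((589.1963500976562, 252.7650146484375), (169.94198608398438, 32.303192138671875), 85.22727966308594)
scene 2367 0.1397 ((526.1077270507812, 246.08375549316406), (169.85731506347656, 31.598045349121094), 82.83936309814453)
scene 2434 0.1396 ((460.86724853515625, 253.79885864257812), (169.4647674560547, 31.945392608642578), 81.97551727294922)
scene 1876 0.1395 ((396.4471130371094, 255.18783569335938), (132.31529235839844, 31.579477310180664), 85.62237548828125)
tall 1226 [0.79817643 0.08607191 0.17095854]
[-1.1   0.12  0.41  2.   -0.06  1.03 -0.74]
[-1.02  0.38  0.36  2.15 -0.22  0.65 -0.59]
[-1.01  0.21  0.45  1.9  -0.11  1.05 -0.66]
[-0.94  0.45  0.4   2.05 -0.26  0.69 -0.52]
[-0.92  0.32  0.47  1.78 -0.16  1.08 -0.51]
[-0.86  0.53  0.41  1.92 -0.3   0.75 -0.4 ]
[-0.84  0.43  0.46  1.64 -0.2   1.13 -0.4 ]
[-0.79  0.61  0.4   1.77 -0.31  0.82 -0.32]
[-0.4   0.28  0.96  1.93 -0.26  1.06  0.85]
[-0.07  0.47  0.58  2.07 -0.4   0.71  0.95]
[-0.39  0.4   0.96  1.82 -0.37  1.11  0.87]
[-0.4   0.77  1.07  1.97 -0.85  0.94  1.28]
[-0.4   0.54  0.99  1.69 -0.48  1.18  0.9 ]
[-0.38  0.81  1.01  1.84 -0.83  0.98  1.17]
[-0.4   0.67  1.03  1.56 -0.59  1.26  0.91]
[-0.3   0.8   0.83  1.69 -0.69  0.98  0.97]
```

```bash
sed -i 's/env.reach(\[\*xy,HI-.06\],q)/env.movel([*xy,HI-.04],velocity=.3,rot=q)/; s/env.movel(\[\*p,HI-.06\],velocity=.15)/env.movel([*p,HI-.04],velocity=.2)/' h.py
python3 - <<'E'
from h import *
transfer(np.array([.3988,.2741]),np.radians(-4.5),3)
show('end')
for n in ('top','scene'): cv2.imwrite(f'pics/{n}1.png',camera(n)[0])
E
```

```text
at case t 3.22 [0.3998 0.2738 0.1643] F [-5.3 -5.  16.2] open 0.048 gf 7.0
gripped t 3.51 [0.4017 0.2745 0.1656] F [-0.6 -5.6 22.6] open 0.03 gf 51.0
lifted t 4.78 [0.3983 0.2738 0.329 ] F [ 0.2  0.4 -2.1] open 0.0297 gf 47.3
down True t 8.48 [ 0.6444 -0.221   0.1738] F [-0.5 -0.8  3. ] open 0.0296 gf 48.2
released t 8.8 [ 0.6436 -0.2205  0.1725] F [-0.5 -0.7 -1. ] open 0.0481 gf 0.0
end t 9.53 [ 0.6438 -0.2202  0.2888] F [ 0.1  0.8 -0.1] open 0.0477 gf 0.0
```

View pics/scene1.png

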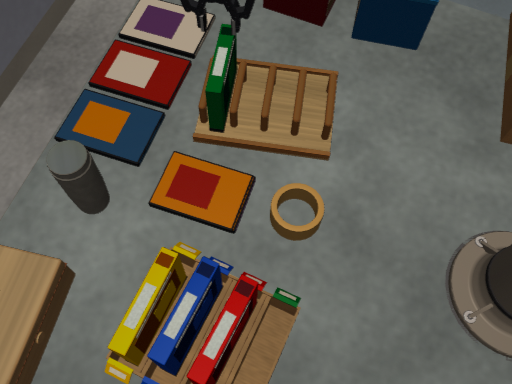

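The scene view shows green standing in the rack's far place around (222,80), with red, blue and yellow still in the tray. The descent saw 16–22 N, which suggests the knuckles brushed the red case's top. I'll grasp higher from here on, and first re-measure red and green.

```bash
cat >> h.py <<'E'
def cases(n):
    p,d=camera(n); W=cloud(d,calibration(n)); Z=W[...,2]; out=[]
    m=((Z>.125)&(Z<.16)&(abs(W[...,1])<.42)&(W[...,0]>.33)&(W[...,0]<.72)).astype(np.uint8)
    k,l=cv2.connectedComponents(m)
    for j in range(1,k):
        s=l==j; X=W[s].astype(np.float32); zt=np.percentile(X[:,2],90)
        if len(X)<250: continue
        c={q:int((hsvmask(p,q)&s).sum()) for q in ('red','yellow','green','blue')}; col=max(c,key=c.get)
        X=X[X[:,2]>zt-.008]; r=cv2.minAreaRect(X[:,:2]*1000); xy=np.array(r[0])/1000
        a=r[2] if r[1][0]>r[1][1] else r[2]+90; a=(a)%180-90
        dl=xy-RC; cs,sn=np.cos(RA),np.sin(RA)
        print(n,col,len(X),'z',np.median(X[:,2]).round(4),'xy',xy.round(4),'size',np.round(r[1],1),'yaw',round(a,2),'rack',np.round([dl@[cs,sn],dl@[-sn,cs]],4) if xy[1]<0 else '')
E
python3 - <<'E'
from h import *
env.movel([.5,0,.3],velocity=.3)
for n in ('top','scene'): cases(n)
env.movel([.5,0.02,.3],velocity=.3); show('x')
cv2.imwrite('pics/top2.png',camera('top')[0])
E
```

```text
top green 1212 z 0.147 xy [ 0.6452 -0.2198] size [ 32.  169.9] yaw 10.65 rack [0.0971 0.0007]
top yellow 1270 z 0.1389 xy [0.5906 0.2544] size [170.2  31.9] yaw -4.25 rack 
top blue 1316 z 0.1388 xy [0.5273 0.2475] size [169.9  31.4] yaw -6.93 rack 
top red 1357 z 0.1388 xy [0.462  0.2551] size [170.2  31.8] yaw -8.38 rack 
scene green 730 z 0.1477 xy [ 0.642  -0.2166] size [ 31.1 163.6] yaw 10.23 rack [0.0945 0.0044]
scene yellow 2309 z 0.1398 xy [0.589  0.2527] size [170.   31.9] yaw -4.67 rack 
scene blue 2327 z 0.1398 xy [0.526 0.246] size [170.1  31.5] yaw -7.14 rack 
scene red 2417 z 0.1396 xy [0.4607 0.2536] size [170.   31.7] yaw -8.2 rack 
x t 11.02 [0.5005 0.02   0.2998] F [-0.  -0.6 -0.2] open 0.0481 gf 0.0
```

View pics/top2.png

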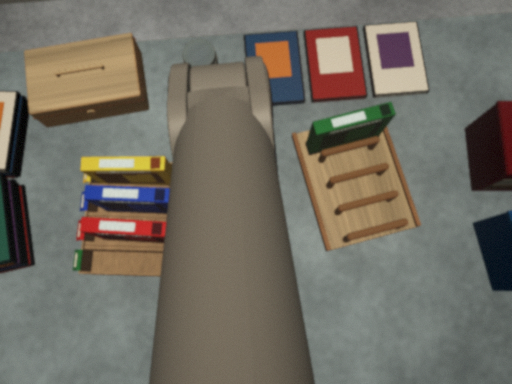

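The top view shows green centred in the far place around (350,122), and red is undisturbed. Red is next, with a higher grasp and a guarded descent.

```bash
sed -i 's/HI=.33; G=.163/HI=.345; G=.176/; s/env.movel(\[\*xy,G\],velocity=.12); show/env.movel([*xy,.205],velocity=.15); print("hit",env.movel([*xy,G],velocity=.06,stop_force=7)); show/' h.py
python3 - <<'E'
from h import *
transfer(np.array([.4613,.2544]),np.radians(-8.2),2)
E
```

```text
hit False
at case t 13.68 [0.4613 0.2543 0.1758] F [0.5 0.4 0.4] open 0.0479 gf 0.0
gripped t 13.97 [0.4614 0.2546 0.1763] F [-0.1 -1.   2.3] open 0.0296 gf 40.1
lifted t 15.24 [0.4608 0.2541 0.3441] F [ 0.4  0.3 -2.2] open 0.0293 gf 39.7
down True t 18.84 [ 0.5811 -0.232   0.1843] F [-0.9  0.4  4.8] open 0.0295 gf 40.7
released t 19.16 [ 0.5805 -0.2315  0.1833] F [ 0.6 -0.6 -0.2] open 0.0481 gf 0.0
```

The red transfer was clean, with no contact forces.

```bash
python3 - <<'E'
from h import *
transfer(np.array([.5267,.2468]),np.radians(-7),1)
E
python3 - <<'E'
from h import *
transfer(np.array([.5898,.2535]),np.radians(-4.5),0)
env.movel([.5,.1,.3],velocity=.3); show('end')
for n in ('top','scene'): cases(n)
cv2.imwrite('pics/scene3.png',camera('scene')[0])
E
```

```text
hit False
at case t 23.34 [0.5267 0.2467 0.1758] F [-0.1  0.4  0.4] open 0.048 gf 0.0
gripped t 23.63 [0.5269 0.2469 0.1764] F [0.2 0.5 1.7] open 0.0296 gf 40.2
lifted t 24.91 [0.5262 0.2467 0.344 ] F [-0.   0.2 -3.2] open 0.0296 gf 39.7
down True t 28.48 [ 0.5181 -0.2433  0.1843] F [-1.4  1.1  6.2] open 0.0293 gf 40.8
released t 28.79 [ 0.5176 -0.2428  0.1835] F [0.1 0.2 0.8] open 0.0475 gf 0.0
hit False
at case t 33.04 [0.5898 0.2534 0.1758] F [ 1.1  0.  -0.5] open 0.0483 gf 0.0
gripped t 33.33 [0.59   0.2536 0.1764] F [-0.2  0.4  1.7] open 0.0295 gf 40.3
lifted t 34.61 [0.5893 0.2535 0.3439] F [ 0.8  0.1 -2.3] open 0.0294 gf 39.9
down True t 38.29 [ 0.4553 -0.2547  0.1843] F [-0.8  0.   4.8] open 0.0295 gf 40.9
released t 38.61 [ 0.4547 -0.2541  0.1836] F [-0.4 -0.  -0.9] open 0.048 gf 0.0
end t 40.71 [0.4998 0.0981 0.2998] F [-0.2  0.3  0.1] open 0.048 gf 0.0
top green 1216 z 0.147 xy [ 0.6451 -0.2197] size [ 32.5 170. ] yaw 10.6 rack [0.097  0.0008]
top red 1259 z 0.1469 xy [ 0.5823 -0.231 ] size [ 32.1 171. ] yaw 10.22 rack [0.0332 0.0008]
top blue 1304 z 0.147 xy [ 0.5196 -0.2419] size [ 31.2 170.5] yaw 10.46 rack [-0.0305  0.0012]
top yellow 1352 z 0.1469 xy [ 0.4569 -0.2532] size [ 31.6 169.6] yaw 10.16 rack [-0.0942  0.0012]
scene yellow 522 z 0.1473 xy [ 0.4464 -0.2075] size [31.3 76.5] yaw 9.69 rack [-0.0965  0.048 ]
```

View pics/scene3.png

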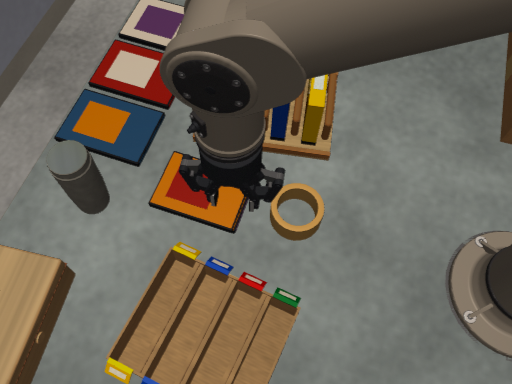

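The tray is empty and its clips are in place. The top-camera cloud puts all four cases within 2 mm of their places, with their tops level at 0.147 m. The gripper is clear of everything, so I'm handing in.

```bash
python3 -c "
from h import *
print(job.job_done())"
```

```text
the job is handed in; nothing more can be done
None
```

All four film cases are in the display rack in reverse order (near to far: yellow, blue, red, green), each measured within about 2 mm of its place's centre, and the job was handed in at about 41 s of the 112 s limit; the result was not reported back.

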